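# Set and lock the studio air regulator, then open the valve

### The job

Set up the compressed air for the carving hammer: with the knob still down, turn the big black regulator knob clockwise until its white pointer stands at the red mark on the dial, then pull the knob straight up as far as it goes to lock it there. Only after that, swing the yellow valve lever fully open, in line with the pipe. Leave the things standing around the station where they are, and let go of everything.

Things in the scene. Friction and masses are not known exactly. Their poses are not given: they have to be found in the camera images.
- station: Air station bolted to the bench, does not move: dark base plate 130 x 360 x 12 mm; on it an aluminium regulator with a round grey dial plate (132 mm across, top 110 mm above the bench) and a brass valve, joined by a brass pipe. Origin at the bench, midway between the two; z up; y along the pipe: valve axis at y -100 mm, regulator axis at y +100 mm.
- knob_axis (a point): Point on the knob's vertical axis at the top face of the dial plate (110 mm above the bench). Fixed to the station, does not turn; its axes are those of the station.
- knob_turn (a joint): Turn of the regulator knob, rad: 0 is its low stop, grows clockwise as seen from above, stops at 3.0. It starts at 0 to 0.5. Friction torque about 0.12 N m; stays where it is left.
- knob_lift (a joint): Height to which the knob has been pulled up, m: 0 is down (as it starts), 0.018 is fully up, locked. It takes about 6 N to pull, and friction keeps it where it is left; pressing on it with more than about 3 N pushes it back down.
- knob_top (a point): Centre of the knob's top, on its axis. The knob is a black disc 92 mm across, 16 mm thick; on it stands a black grip bar 80 mm long, 20 mm wide, 36 mm high, centred on the axis, pointing to the white pointer. With the knob down the bar's top is 166 mm and the disc's top 130 mm above the bench.
- pointer (a point): Tip of the white pointer: on the line of the grip bar, 52 mm from the knob axis (just past the disc's rim), 12 mm above the dial plate when the knob is down. It goes round and up with the knob. A white line on top of one half of the bar points the same way.
- mark (a point): Inner end of the red mark, a red tab 18 x 9 mm lying radially on the rim of the grey dial plate; this point is 52 mm from the knob axis. It does not move, and lies 0.7 to 2.4 rad clockwise of where the pointer starts. Pointer set right: horizontal distance from pointer to mark near zero.
- valve_lever (a joint): Swing of the valve lever about a vertical axis, rad: 0 closed (lever across the pipe, pointing to the station's -x), grows counter-clockwise seen from above, 1.571 is its stop, fully open (pointing to the station's -y, in line with the pipe, away from the regulator). Starts at 0 to 0.3. Friction torque about 0.22 N m; stays where it is left.
- valve_axis (a point): Point on the valve lever's vertical axis, at the lever's mid-height, 94 mm above the bench. Fixed; its axes are those of the station.
- lever_tip (a point): Free end of the lever, 135 mm from its axis, at mid-height (94 mm above the bench). The outer 90 mm is a yellow grip 24 mm wide and 14 mm thick, the rest a steel strip 20 mm wide. Below the lever the pipe and valve reach up to 70 mm above the bench.
- maquette: Terracotta portrait bust on a square dark wooden foot 71 mm wide, 132 mm tall, loose; origin at the middle of its underside. To be left alone.
- tin: Metal tin with paper label, 72 mm across, 100 mm tall, loose; origin at the middle of its underside. To be left alone.
- mallet: Wooden carver's mallet lying on its side, 250 mm long, head 68 mm across and 100 mm long, loose; origin on the bench under the joint of head and handle. To be left alone.

How it is judged:
On the way, in this order (a step that is already met when the one before it is completed fails the run):
1. the pointer stands at the red mark with the knob still down (horizontal distance between pointer and mark below 0.006 m and value of joint knob_lift below 0.006 m), for 0.2 s.
2. the knob is pulled up, still at the mark (horizontal distance between pointer and mark below 0.006 m and value of joint knob_lift above 0.013 m), for 0.2 s.
3. the valve lever is swung open (value of joint valve_lever above 1.42 rad), for 0.2 s.
At the end, for the whole second after the job is handed in: The white pointer is within 6 mm (about 6.6 degrees) of the red mark, the knob is up by more than 13 of its 18 mm, and the valve lever is at more than 1.42 rad of its 1.571 rad swing (all of step 2 and value of joint valve_lever above 1.42 rad); the robot touches nothing.
It fails at once if the knob was pulled up while its pointer was away from the mark (lift over 8 mm, pointer more than 10 mm off) (value of joint knob_lift above 0.008 m and horizontal distance between pointer and mark above 0.01 m).
It fails at once if the valve was opened (over 0.6 rad) before the knob was locked (lift under 8 mm) (value of joint valve_lever above 0.6 rad and value of joint knob_lift below 0.008 m).
It fails at once if the bust, tin or mallet was moved by more than 30 mm (distance of any of maquette, tin, mallet from where it was at the start of the episode above 0.03 m).
It also fails if it takes over 66 s, if anything falls off the work surface, if the arm or the gripper's body presses on something with over 40 N, if the wrist force passes 120 N, or if a joint passes its speed limit or range.

### The arm

A 6-joint arm with a two-finger parallel gripper is mounted at the origin on the work surface. World frame = base frame: x ahead of the robot, y to its left, z up, the work surface at z = 0. Lengths are in m, angles in rad, forces in N, time in s.
With the tool pointing down it reaches from about 0.35 to 0.875 m from the base axis. Payload 4.2 kg.
Tool frame: the origin (TCP) lies at the very end of the fingers, on their centre line; the grasp point (between the pads) lies 19 mm behind it; z points along the fingers, y is the line along which they close (so a half turn about z gives the same grasp; the last joint's range is limited). The gripper opens to 85 mm and grips with 20 to 120 N. Pads are 22 mm wide; open, the fingers measure 114 mm over their backs; the gripper's body (76 mm by 85 mm) begins 54 mm behind the grasp point. The pads swing forward as they close: fully open they stand 13 mm farther back than shut.
Start: joints at [1.41, 0.385, 0.008, 0, -1.194, -0.259], TCP at [0.255, 0.571, 0.21] pointing down, gripper open.
Joint ranges: [-3.14, 3.14], [-1.21, 2.06], [-1.07, 1.41], [-3.16, 2.05], [-2.99, -0.16], [-3.1, 3.1]. Speed limits (rad/s): [2.79, 2.79, 3.14, 3.14, 3.14, 3.14].

### API

Orientations are given as a rotation vector (axis times angle).
In Python, from station import bot gives the robot as it stands.
- The arm moves only by the tool play_rows, never from a script. Its arguments are lists of equal length, an entry for each row: "grip": the opening, from -1 (shut) to 1 (fully open); "dp": the shift along the tool's x, y, z in m, a list of three; "turn": the turn about the tool's z in rad. In form: {"grip": [grip, ...], "dp": [[dx, dy, dz], ...], "turn": [turn, ...]}. A call has 1 to 8 rows; each row shifts and turns the commanded pose from where the row before left it, along the tool's axes as they then stand; what a row does not reach is not made up. A row lasts 1/12 s, in which the tool goes at most 41.7 mm and 7.16 degrees, less where a joint would pass 70% of its speed; a pose out of reach is approached as far as the arm can. A call with a gripper value outside its range is refused whole. The fingers move at their own pace and stop on an object; "force" is the grip in N (left out, the last holds). Time passes only in rows, so rows that do not move let the fingers close. It gives the time, the measured TCP pose, the force, the opening and the grip force at its end, in the units of the state.
- bot.read_state(): the state, without advancing time (a new reading comes with each control period).
- bot.get_image(name): name is "scene" or "top" or "wrist"; returns the picture (400x640x3 uint8, blue, green, red); there is no depth.
- bot.camera_model(name): a dict with "vertical_fov" (degrees; the focal length in pixels is half the picture's height over the tangent of half this angle, whatever the lens; pixels are square), "cx", "cy" (the principal point, pixels), "R" (3x3) and "t" (3): a world point X has camera coordinates R X + t. Camera axes: x right, y down, z forward; pixel columns grow to the right and rows downward; lengths in m; the calibration is good to about 2 mm. The wrist camera is an equidistant fisheye: a pixel r from the principal point sees the ray r / f radians off the axis. A picture is of the moment at which its call begins: read the wrist's pose just before it. camera_model takes no time and is no camera call; for the wrist camera it gives the pose at the moment of the call.
- bot.hand_in(): hands the job in; it is judged then, once.
The state is a dict: "t": time; "joint_pos": joint angles; "joint_velocities": joint speeds; "effort": joint torques, N m; "tool_pos": TCP position; "eef_rot": TCP orientation; "ft_force": force on the tool from outside, world axes, zero at the start; "moment": the same for the moment, N m; "width": opening from 0.0 (shut) to 1.0 (fully open); "grasp_force": force on a finger pad.
Only numpy, scipy, OpenCV 4.12 (cv2) and the standard library are available. Lean on these libraries where they do the work, as an engineer would, in place of code of your own. Each camera call takes 0.05 s, during which the arm holds its last target. There are 200 camera calls.

## Working session

There is one attempt and no reset: what is moved stays moved. The work goes in short steps, Python scripts to look and compute and a tool call to move; the robot and the scene stay as the last step left them, time stands still between calls to the robot, and variables do not carry over. Pictures are saved under pics/ and viewed, at most 10 in all, crops included, and the job is handed in when it is done.

Besides the shell and the picture viewer there is one more tool, called after "Emit:" as name(argument=value, ...), one argument or row to a line, values as JSON. play_rows: Moves the arm, as the interface text tells. Its arguments: {"type":"object","properties":{"grip":{"type":"array","items":{"type":"number"}},"dp":{"type":"array","items":{"type":"array","items":{"type":"number"}}},"turn":{"type":"array","items":{"type":"number"}},"force":{"type":"number"}},"required":["grip","dp","turn"]}

```bash
mkdir -p pics; cat > h.py <<'E'
import numpy as np, cv2
from scipy.spatial.transform import Rotation as Ro
from station import bot
def ray(m,u,v,fish=False):
    f=200/np.tan(np.radians(m["vertical_fov"])/2)
    x,y=u-m["cx"],v-m["cy"]
    if fish:
        r=np.hypot(x,y); th=r/f; d=np.array([x/r*np.sin(th),y/r*np.sin(th),np.cos(th)]) if r>0 else np.array([0,0,1.])
    else: d=np.array([x/f,y/f,1.])
    R=np.array(m["R"]);t=np.array(m["t"])
    return -R.T@t, R.T@(d/np.linalg.norm(d))
def plane(m,u,v,z,fish=False):
    c,d=ray(m,u,v,fish); return c+d*(z-c[2])/d[2]
def tri(*rays):
    A=sum(np.eye(3)-np.outer(d,d) for c,d in rays); b=sum((np.eye(3)-np.outer(d,d))@c for c,d in rays)
    return np.linalg.solve(A,b)
E
python3 - <<'E'
from h import *
s=bot.read_state(); print(s)
for n in("top","scene"):
    im=bot.get_image(n); cv2.imwrite(f"pics/{n}0.png",im); m=bot.camera_model(n); print(n,m)
E
```

```text
{'t': 0.0, 'joint_pos': array([ 1.40959059e+00,  3.85557230e-01,  6.58427792e-03, -4.98833625e-04,
       -1.19396850e+00, -2.58589905e-01]), 'joint_velocities': array([-0.00017963,  0.00124512,  0.00037683,  0.00054768,  0.00058877,
       -0.00129626]), 'effort': array([-6.84140487e-04, -3.92290735e+01,  1.88403028e+01,  4.18618307e+00,
       -4.63001488e-03, -3.45834252e-06]), 'tool_pos': array([0.25446525, 0.57015079, 0.20880498]), 'eef_rot': array([ 3.07046375e+00, -6.54413556e-01, -5.63021737e-04]), 'ft_force': array([ 0.68211338,  0.22642681, -0.64324485]), 'moment': array([-0.0155048 ,  0.01336666, -0.0086035 ]), 'grasp_force': 0.0, 'width': 0.9998757142781172}
top {'vertical_fov': 54.932654878992075, 'cx': 315.8480794091652, 'cy': 196.3199305340262, 'R': array([[ 0.0181812 , -0.99963614,  0.01992568],
       [-0.98583123, -0.02124674, -0.1663892 ],
       [ 0.16675202, -0.0166182 , -0.98585881]]), 't': array([0.06241584, 0.63212924, 0.81045185])}
scene {'vertical_fov': 54.53176616883252, 'cx': 318.1053659681476, 'cy': 198.34973702248928, 'R': array([[-0.75814736,  0.65204933,  0.00665216],
       [ 0.54058758,  0.63418859, -0.55278377],
       [-0.36466101, -0.41549548, -0.83329818]]), 't': array([ 0.41618074, -0.29897461,  1.27049122])}
```

View pics/top0.png

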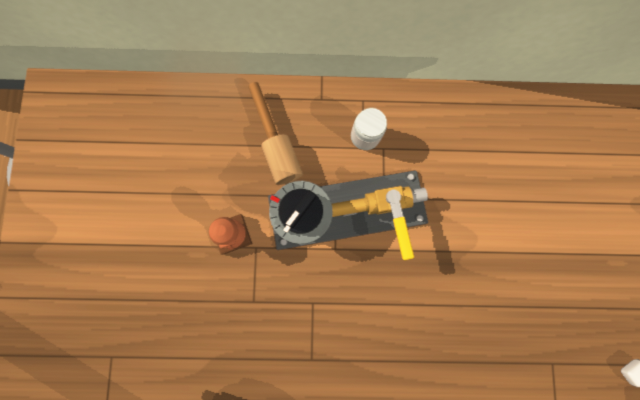

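View pics/scene0.png

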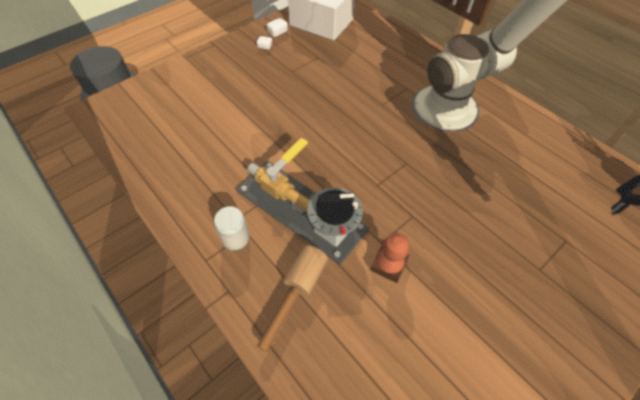

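The top view shows the knob axis near (301,212), white pointer at about (285,241), red mark at (276,199), and yellow lever from (399,218) to its tip at (408,257). The bust is at (225,233), the mallet head at (281,158) and the tin at (369,129).

```bash
cat >> h.py <<'E'
def blobs(im,lo,hi,amin=8):
    hsv=cv2.cvtColor(im,cv2.COLOR_BGR2HSV); k=cv2.inRange(hsv,np.array(lo),np.array(hi))
    n,l,st,c=cv2.connectedComponentsWithStats(k)
    return k,l,[(i,st[i,4],c[i]) for i in range(1,n) if st[i,4]>=amin]
RED=((0,170,90),(6,255,255)); RED2=((172,150,90),(180,255,255)); YEL=((24,170,120),(34,255,255)); BLK=((0,0,0),(180,255,32)); WHT=((0,0,185),(180,45,255))
E
python3 - <<'E'
from h import *
for n in("top","scene"):
    im=cv2.imread(f"pics/{n}0.png"); m=bot.camera_model(n)
    for nm,c,z in(("R",RED,.11),("R2",RED2,.11),("Y",YEL,.101),("B",BLK,.13),("W",WHT,.12)):
        k,l,b=blobs(im,*c)
        for i,a,ce in b:
            p=plane(m,*ce,z)
            if a>7 and .2<p[0]<.9 and abs(p[1])<.4: 
                pts=np.argwhere(l==i)[:,::-1].astype(np.float32); r=cv2.minAreaRect(pts)
                print(n,nm,a,ce.round(1),p.round(3),np.round(r[1],1),round(r[2],1))
    cv2.imwrite(f"pics/z{n}.png",0*im) if 0 else None
t=cv2.imread("pics/top0.png")[150:270,200:440]; cv2.imwrite("pics/zt.png",cv2.resize(t,None,fx=3.3,fy=3.3,interpolation=2))
E
```

```text
top R 34 [274.4 198.4] [0.615 0.162 0.11 ] [8.2 4.1] 18.4
top Y 432 [403.  237.8] [ 0.539 -0.108  0.101] [41.7 10.3] 76.4
top B 483 [309.8 214. ] [0.581 0.088 0.13 ] [18.6 39.2] 37.6
top W 747 [369.6 123. ] [ 0.781 -0.036  0.12 ] [28.  33.5] 78.7
top W 20 [410.2 176.2] [ 0.666 -0.121  0.12 ] [4. 4.] 90.0
top W 89 [420.6 193.3] [ 0.63  -0.141  0.12 ] [ 8. 11.] 90.0
top W 256 [394.5 202.4] [ 0.61  -0.087  0.12 ] [26.4 12.4] 83.7
top W 55 [292.1 217.8] [0.574 0.124 0.12 ] [ 3.8 15. ] 36.9
top W 26 [285.9 228.6] [0.552 0.136 0.12 ] [5. 5.] 90.0
scene R 13 [342.1 230.2] [0.614 0.159 0.11 ] [4.4 2.5] 56.3
scene W 129 [275.3 168.2] [ 0.626 -0.077  0.12 ] [ 8.5 19.1] 45.0
scene W 30 [253.  167.1] [ 0.666 -0.116  0.12 ] [5.7 4.2] 45.0
scene W 22 [346.5 195.4] [0.546 0.1   0.12 ] [ 1.9 11. ] 83.7
scene W 845 [230.5 225.1] [ 0.802 -0.012  0.12 ] [42.5 28.1] 57.7
scene W 38 [338.4 239.2] [0.64  0.174 0.12 ] [ 4.5 10.6] 35.5
```

View pics/zt.png

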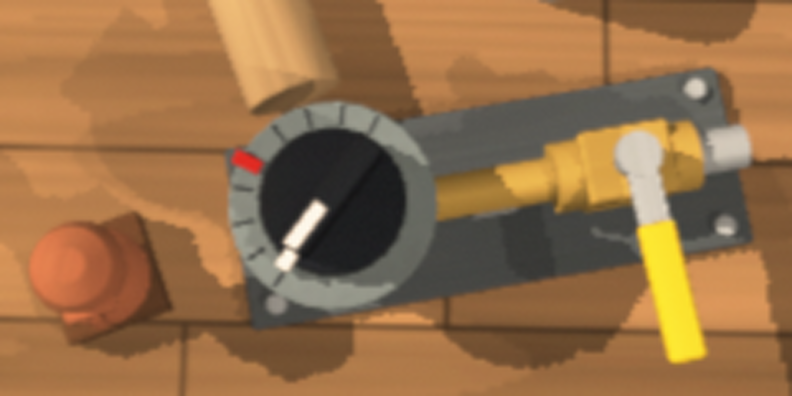

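The zoom shows the knob disc centre at about (333,200) in the crop, which is (301,211) in full pixels. The pointer is at lower left and the red tab at upper left, about 75° clockwise of it. Next I'll bring the wrist camera over the knob.

Emit:
play_rows(
  grip=[1, 1, 1, 1, 1, 1, 1, 1],
  dp=[
    [0.03, 0.018, -0.012],
    [0.03, 0.018, -0.012],
    [0.03, 0.018, -0.012],
    [0.03, 0.018, -0.012],
    [0.03, 0.018, -0.012],
    [0.03, 0.018, -0.012],
    [0.03, 0.018, -0.012],
    [0.03, 0.018, -0.012],
  ],
  turn=[0, 0, 0, 0, 0, 0, 0, 0],
)

```text
t: 0.77
tool_pos: [0.4156, 0.3397, 0.3062]
eef_rot: [3.072, -0.654, -0.001]
ft_force: [0.2, -0.2, 1.0]
width: 1.002
grasp_force: 0.0
```

Emit:
play_rows(
  grip=[1, 1, 1, 1, 1, 1, 1, 1],
  dp=[
    [0.03, 0.018, 0],
    [0.03, 0.018, 0],
    [0.03, 0.018, 0],
    [0.03, 0.018, 0],
    [0.03, 0.018, 0],
    [0.03, 0.018, 0],
    [0, 0, 0],
    [0, 0, 0],
  ],
  turn=[0, 0, 0, 0, 0, 0, 0, 0],
)

```text
t: 1.43
tool_pos: [0.536, 0.1678, 0.305]
eef_rot: [3.071, -0.66, -0.002]
ft_force: [0.1, 0.5, -0.6]
width: 1.001
grasp_force: 0.0
```

```bash
python3 - <<'E'
from h import *
s=bot.read_state(); m=bot.camera_model("wrist"); im=bot.get_image("wrist"); cv2.imwrite("pics/w1.png",im)
import pickle; pickle.dump(m,open("w1.pkl","wb"))
print(s["t"],s["tool_pos"],s["eef_rot"],s["joint_pos"]); print(m, -np.array(m["R"]).T@m["t"])
E
```

```text
1.4333 [0.53597489 0.16775132 0.30499724] [ 3.07050561e+00 -6.59802865e-01 -2.27501702e-03] [ 5.91640909e-01  2.25439378e-01  1.75611258e-02 -3.58930136e-04
 -1.36464053e+00  5.55898418e-01]
{'vertical_fov': 65.70646984690485, 'cx': 319.9196570859728, 'cy': 202.62213131206036, 'R': array([[-0.41092691, -0.91166542,  0.00228792],
       [-0.87457287,  0.39491381,  0.28136341],
       [-0.25741282,  0.11361885, -0.95959856]]), 't': array([0.372882  , 0.33999091, 0.5892058 ])} [0.60224321 0.13873163 0.46888691]
```

View pics/w1.png

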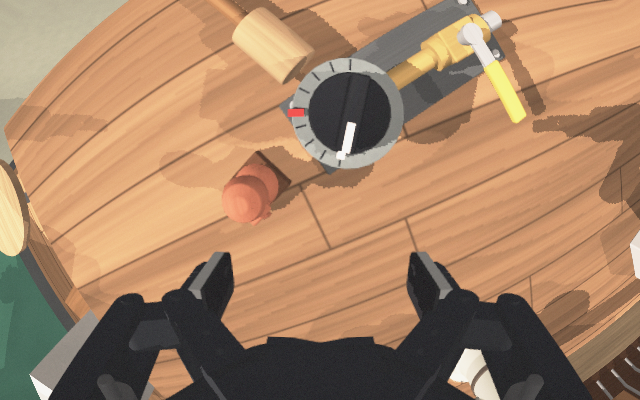

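The wrist view shows the dial centre near (348,112), red tab at (297,113), pointer tip at (342,156), the lever tip near (519,121), and the bust clear at (250,195).

```bash
cat >> h.py <<'E'
def circ(P):
    A=np.c_[2*P,np.ones(len(P))]; s=np.linalg.lstsq(A,(P**2).sum(1),rcond=None)[0]
    return s[:2],np.sqrt(s[2]+s[0]**2+s[1]**2)
def disc(m,im,c0,z,lo,hi,rmin,rmax,fish=True):
    # radial rays in world plane z: the outermost pixel of colour range lo..hi between radii -> robust circle fit
    hsv=cv2.cvtColor(im,cv2.COLOR_BGR2HSV); k=cv2.inRange(hsv,np.array(lo),np.array(hi))
    uv=np.argwhere(k>0)[:,::-1]; P=np.array([plane(m,u,v,z,fish)[:2] for u,v in uv])
    d=P-c0; r=np.hypot(*d.T); a=np.arctan2(d[:,1],d[:,0]); out=[]
    for b in np.linspace(-np.pi,np.pi,73)[:-1]:
        q=(abs(a-b)<.05)&(r<rmax)&(r>rmin)
        if q.any(): out.append(P[q][np.argmax(r[q])])
    out=np.array(out)
    for _ in range(6):
        c,R=circ(out); e=abs(np.hypot(*(out-c).T)-R); out=out[e<max(2.0*np.median(e),.0015)]
    return c,R,len(out)
E
python3 - <<'E'
from h import *; import pickle
m=pickle.load(open("w1.pkl","rb")); im=cv2.imread("pics/w1.png"); 
print(plane(m,348,112,.13,True))
hsv=cv2.cvtColor(im,cv2.COLOR_BGR2HSV); print(hsv[130,300:400:5].tolist(), hsv[80,325:340:5].tolist())
c0=plane(m,348,112,.12,True)[:2]
for z,lo,hi,a,b in((.11,(0,0,70),(180,50,220),.05,.075),(.13,(0,0,0),(180,80,60),.03,.053)):
    print(z,disc(m,im,c0,z,lo,hi,a,b))
for nm,c in(("R",RED),("R2",RED2),("Y",((22,110,150),(34,255,255))),("W",((0,0,225),(180,40,255)))):
    k,l,b=blobs(im,*c,15)
    for i,a,ce in b:
        if ce[1]<190 and 270<ce[0]<540:
            r=cv2.minAreaRect(np.argwhere(l==i)[:,::-1].astype(np.float32))
            print(nm,a,ce.round(1),np.round(r[1],1),*[plane(m,*ce,z,True)[:2].round(4) for z in (.101,.11,.122,.166)])
E
```

```text
[0.59197035 0.10919206 0.13      ]
[[23, 17, 180], [25, 16, 179], [24, 14, 179], [150, 13, 57], [128, 19, 54], [126, 22, 59], [135, 9, 57], [150, 13, 60], [135, 9, 56], [8, 36, 179], [30, 1, 247], [0, 18, 71], [128, 22, 46], [120, 10, 49], [140, 15, 51], [0, 0, 48], [120, 6, 46], [165, 21, 48], [30, 14, 130], [23, 15, 133]] [[135, 9, 59], [140, 13, 60], [140, 25, 62]]
0.11 (array([0.59217219, 0.10324999]), np.float64(0.06763540389836888), 58)
0.13 (array([0.59072165, 0.1074635 ]), np.float64(0.044237470245062936), 68)
R 67 [295.8 112.2] [ 6. 14.] [0.6159 0.1626] [0.6156 0.162 ] [0.6151 0.1613] [0.6135 0.1584]
Y 102 [461.6  22.5] [ 7.5 17.2] [ 0.6461 -0.0783] [ 0.645 -0.073] [ 0.6436 -0.0659] [ 0.6383 -0.04  ]
Y 92 [480.5  22.5] [16.6  7.1] [ 0.6392 -0.1064] [ 0.6383 -0.1004] [ 0.6371 -0.0924] [ 0.6327 -0.0631]
Y 246 [441.9  48.3] [32.7 14.8] [ 0.6221 -0.0356] [ 0.6216 -0.0314] [ 0.6209 -0.0257] [ 0.6186 -0.0048]
Y 43 [467.6  48.6] [8.9 5.5] [ 0.6115 -0.0707] [ 0.6113 -0.0655] [ 0.611  -0.0587] [ 0.6099 -0.0337]
Y 190 [423.3  60.2] [11.9 23.3] [ 0.6157 -0.0053] [ 0.6154 -0.0018] [0.6149 0.0029] [0.6133 0.0201]
Y 843 [503.9  88.7] [64.9 16.9] [ 0.5464 -0.1033] [ 0.5478 -0.0974] [ 0.5496 -0.0895] [ 0.5563 -0.0606]
W 21 [462.9   1.3] [6. 3.] [ 0.6729 -0.0945] [ 0.6712 -0.0888] [ 0.6689 -0.0812] [ 0.6604 -0.0533]
W 155 [492.5  18.6] [12.2 14.1] [ 0.64   -0.1281] [ 0.6391 -0.1216] [ 0.6379 -0.1129] [ 0.6333 -0.081 ]
W 606 [477.6  42.1] [45.5 17.8] [ 0.6156 -0.0894] [ 0.6153 -0.0838] [ 0.6148 -0.0764] [ 0.6133 -0.0491]
W 331 [346.6 141. ] [11.2 38.7] [0.5601 0.1221] [0.5611 0.1225] [0.5625 0.1231] [0.5675 0.125 ]
```

Emit:
play_rows(
  grip=[1, 1, 1, 1, 1, 1, 1, 1],
  dp=[
    [0.025, 0.011, 0.005],
    [0.025, 0.011, 0.005],
    [0.025, 0.012, 0.005],
    [0, 0, 0],
    [0, 0, 0],
    [0, 0, 0],
    [0, 0, 0],
    [0, 0, 0],
  ],
  turn=[0, 0, 0, 0.1, 0.1, 0.1, 0, 0],
)

```text
t: 2.15
tool_pos: [0.5897, 0.1089, 0.2908]
eef_rot: [2.943, -1.1, -0.0]
ft_force: [0.3, 0.5, -0.8]
width: 1.001
grasp_force: 0.0
```

```bash
python3 - <<'E'
from h import *
s=bot.read_state(); m=bot.camera_model("wrist"); im=bot.get_image("wrist"); cv2.imwrite("pics/w2.png",im)
import pickle; pickle.dump(m,open("w2.pkl","wb"))
print(s["t"],s["tool_pos"],s["eef_rot"],s["joint_pos"]); print(-np.array(m["R"]).T@m["t"])
for nm,c in(("R",RED),("Y",((22,110,150),(34,255,255))),("W",((0,0,225),(180,40,255)))):
    k,l,b=blobs(im,*c,15)
    for i,a,ce in b: print(nm,a,ce.round(1))
E
```

```text
2.15 [0.58967387 0.10891003 0.29082712] [ 2.94262651e+00 -1.10015251e+00 -4.99862272e-04] [ 4.52272693e-01  2.98452141e-01  8.20510883e-02 -2.11514879e-04
 -1.35463980e+00  4.03014119e-01]
[0.64454748 0.06230094 0.45478572]
R 100 [270.7 191.8]
Y 71 [428.2  24.8]
Y 662 [404.5  57.5]
Y 362 [473.2  94. ]
Y 64 [401.9  77.5]
Y 117 [381.6  85.4]
Y 61 [386.8  92.2]
W 187 [292.3   6.1]
W 54 [407.9   3. ]
W 220 [444.   15.8]
W 806 [433.3  53.8]
W 15 [460.5  49.5]
W 250 [323.2 213.5]
W 174 [539.  304.3]
W 261 [580.9 364.6]
```

View pics/w2.png

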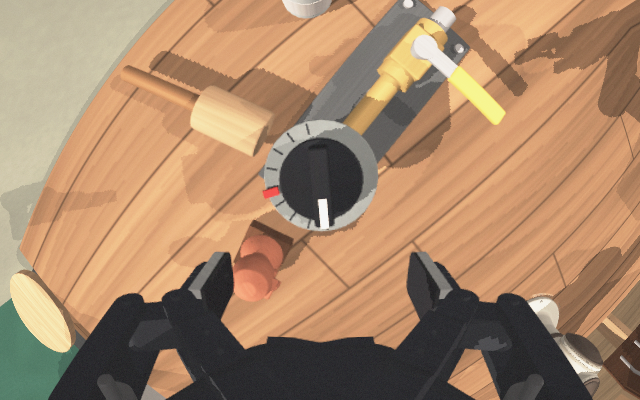

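The second wrist view shows the knob at (320,172), with the bar almost along the tool x axis and the pointer tip at about (324,227). The red tab is at (271,192) and the lever tip near (500,121).

```bash
python3 - <<'E'
from h import *; import pickle
V=[(pickle.load(open(f"w{i}.pkl","rb")),cv2.imread(f"pics/w{i}.png")) for i in(1,2)]
def near(b,p): return min(b,key=lambda q:np.hypot(*(q[2]-p)))
sp={"R":(RED,[(296,112),(271,192)]),"Y":(((22,110,150),(34,255,255)),[(504,88),(473,94)]),"W":(((0,0,225),(180,40,255)),[(346,141),(323,213)])}
for nm,(c,ps) in sp.items():
    rs=[];ends=[]
    for (m,im),p in zip(V,ps):
        k,l,b=blobs(im,*c,15); i,a,ce=near(b,p); pts=np.argwhere(l==i)[:,::-1].astype(np.float32)
        rs.append(ray(m,*ce,True))
        vx,vy,x0,y0=cv2.fitLine(pts,cv2.DIST_HUBER,0,.01,.01).ravel(); t=(pts-[x0,y0])@[vx,vy]
        t0,t1=np.percentile(t,[1,99]); e=[np.array([x0+vx*q,y0+vy*q]) for q in(t0,t1)]
        if e[0][1]>e[1][1]: e=e[::-1]
        ends.append(e)
        z={"R":.111,"Y":.101,"W":.166}[nm]; w=[plane(m,*q,z,True)[:2] for q in e]
        print(nm,np.round(e,1).tolist(),np.round(w,4).tolist(),"bearing",np.degrees(np.arctan2(*(w[1]-w[0])[::-1])).round(1))
    print("tri",nm,tri(*rs).round(4),"ends",[tri(*[ray(V[j][0],*ends[j][q],True) for j in(0,1)]).round(4) for q in(0,1)])
for m,im in V:
    for z,lo,hi,a,b in((.11,(0,0,70),(180,50,220),.05,.075),(.13,(0,0,0),(180,80,66),.03,.055)):
        c,R,n=disc(m,im,np.array([.591,.106]),z,lo,hi,a,b); print(z,c.round(4),R.round(4),n)
    k=cv2.inRange(cv2.cvtColor(im,cv2.COLOR_BGR2HSV),np.array((0,0,0)),np.array((180,80,66)))
E
```

```text
R [[302.7, 111.1], [288.9, 113.2]] [[0.6135, 0.1544], [0.618, 0.1696]] bearing 73.6
R [[277.4, 189.0], [263.8, 194.5]] [[0.6129, 0.154], [0.6188, 0.1705]] bearing 70.6
tri R [0.6157 0.162  0.1114] ends [array([0.6132, 0.1542, 0.1109]), array([0.6184, 0.1697, 0.1127])]
Y [[490.8, 63.7], [521.3, 118.3]] [[0.5834, -0.0964], [0.4997, -0.1175]] bearing -165.8
Y [[450.2, 74.1], [495.7, 124.2]] [[0.5849, -0.0914], [0.4985, -0.1057]] bearing -170.6
tri Y [ 0.5474 -0.1017  0.1024] ends [array([ 0.5856, -0.0867,  0.1143]), array([ 0.5125, -0.0888,  0.1398])]
W [[352.5, 123.2], [340.8, 158.8]] [[0.5813, 0.1127], [0.5536, 0.1373]] bearing 138.3
W [[321.9, 199.0], [324.4, 227.9]] [[0.5822, 0.1135], [0.558, 0.1312]] bearing 143.8
tri W [0.5665 0.1247 0.153 ] ends [array([0.5819, 0.1131, 0.1668]), array([0.5496, 0.1374, 0.1394])]
0.11 [0.592  0.1047] 0.0687 72
0.13 [0.5907 0.1077] 0.0445 67
0.11 [0.5932 0.1016] 0.0702 36
0.13 [0.5913 0.1067] 0.0445 63
```

Triangulation gives:

| Item | Result |
|---|---|
| Knob axis | ≈ (0.591, 0.107) |
| Bar top | z ≈ 0.167 |
| Pointer bearing | ≈ 143° |
| Mark bearing | ≈ 66° |
| Lever height | ≈ 0.102 |

Now I'll align with the bar and descend.

Emit:
play_rows(
  grip=[1, 1, 1, 1, 1, 1, 1, 1],
  dp=[
    [0.002, 0.001, 0],
    [0, 0, 0.025],
    [0, 0, 0.03],
    [0, 0, 0.03],
    [0, 0, 0.03],
    [0, 0, 0.02],
    [0, 0, 0.01],
    [0, 0, 0],
  ],
  turn=[-0.06, 0, 0, 0, 0, 0, 0, 0],
)

```text
t: 2.87
tool_pos: [0.5894, 0.1057, 0.1435]
eef_rot: [2.97, -1.014, -0.006]
ft_force: [-0.5, -0.6, 0.1]
width: 1.001
grasp_force: 0.0
```

Emit:
play_rows(
  grip=[-0.2, -0.4, -0.5, -0.6, -0.8, -1, -1, -1],
  dp=[
    [0, 0, 0],
    [0, 0, 0],
    [0, 0, 0],
    [0, 0, 0],
    [0, 0, 0],
    [0, 0, 0],
    [0, 0, 0],
    [0, 0, 0],
  ],
  turn=[0, 0, 0, 0, 0, 0, 0, 0],
  force=60,
)

```text
t: 3.53
tool_pos: [0.591, 0.1057, 0.146]
eef_rot: [-2.972, 1.018, -0.0]
ft_force: [-0.3, 0.3, 0.0]
width: 0.002
grasp_force: 0.0
```

```bash
python3 - <<'E'
from h import *
s=bot.read_state(); m=bot.camera_model("wrist"); im=bot.get_image("wrist"); cv2.imwrite("pics/w3.png",im); im2=bot.get_image("scene")
cv2.imwrite("pics/w3.png",np.hstack([im[60:360,120:520],cv2.resize(im2[130:280,240:440],None,fx=2,fy=2)]))
import pickle; pickle.dump(m,open("w3.pkl","wb"))
print(s)
E
```

```text
{'t': 3.5333, 'joint_pos': array([ 4.46384103e-01,  3.94264759e-01, -1.46185632e-01,  3.09815810e-05,
       -1.03017359e+00,  4.64572078e-01]), 'joint_velocities': array([ 0.00097804,  0.00144655, -0.002033  ,  0.00020182,  0.00092838,
       -0.00088689]), 'effort': array([ 2.82312256e-03, -3.83041656e+01,  1.74241304e+01,  3.86941418e+00,
        2.21531955e-04,  2.70719702e-04]), 'tool_pos': array([0.59101846, 0.10569481, 0.14603921]), 'eef_rot': array([-2.97207283e+00,  1.01771697e+00, -2.22394173e-04]), 'ft_force': array([-0.33085429,  0.28962673,  0.0230466 ]), 'moment': array([-0.04420806, -0.00368928,  0.00444728]), 'grasp_force': 0.0, 'width': 0.0015504508536253198}
```

View pics/w3.png

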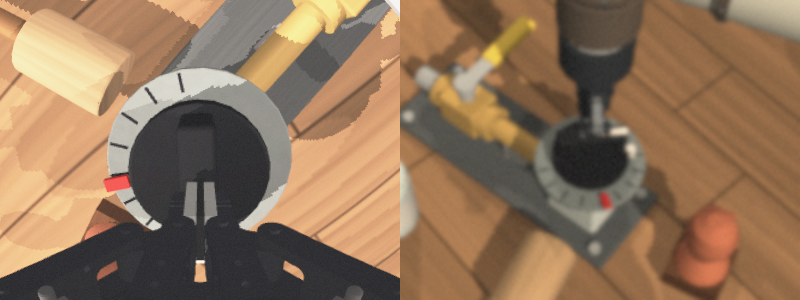

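```bash
cat >> h.py <<'E'
def proj(m,X,fish=True):
    p=np.array(m["R"])@X+m["t"]; f=200/np.tan(np.radians(m["vertical_fov"])/2)
    if not fish: return m["cx"]+f*p[0]/p[2],m["cy"]+f*p[1]/p[2]
    r=np.hypot(p[0],p[1]); k=f*np.arctan2(r,p[2])/r; return m["cx"]+k*p[0],m["cy"]+k*p[1]
E
python3 - <<'E'
from h import *; import pickle
m=pickle.load(open("w3.pkl","rb")); s=bot.read_state(); t=s["tool_pos"]; R=Ro.from_rotvec(s["eef_rot"]).as_matrix()
print(R.round(3).tolist(), (-np.array(m["R"]).T@m["t"]-t).round(4))
ms=bot.camera_model("scene")
for d in(0,.01,.02,.03,.04): print(d,np.round(proj(m,t-R[:,2]*d),1),np.round(proj(ms,t-R[:,2]*d,False),1))
for z in(.13,.166):
  for a in(-.04,0,.04): print(z,a,np.round(proj(m,np.array([.591+a*np.cos(2.5),.107+a*np.sin(2.5),z])),1))
print(*[np.round(proj(ms,np.array([.591,.107,z]),False),1) for z in (.13,.166)])
E
```

```text
[[0.79, -0.613, 0.0], [-0.613, -0.79, -0.0], [0.0, -0.0, -1.0]] [ 0.0573 -0.0435  0.1641]
0 [321.  242.8] [334.7 201.4]
0.01 [321.1 250.1] [334.9 198.9]
0.02 [321.1 258.2] [335.1 196.5]
0.03 [321.2 267.3] [335.3 194. ]
0.04 [321.3 277.5] [335.5 191.4]
0.13 -0.04 [318.  170.6]
0.13 0 [319.3 233.7]
0.13 0.04 [320.4 288.1]
0.166 -0.04 [317.6 184.1]
0.166 0 [319.2 259.7]
0.166 0.04 [320.5 320.5]
[334.8 205.5] [335.5 196.8]
```

```bash
python3 - <<'E'
from h import *
im=bot.get_image("wrist"); sc=bot.get_image("scene"); tp=bot.get_image("top")
g=lambda x:(255*(x/255.)**.5).astype(np.uint8)
a=cv2.resize(g(im[160:340,250:390]),(467,600),interpolation=2)
b=cv2.resize(g(sc[160:235,300:383]),(333,300),interpolation=2)
c=cv2.resize(g(tp[175:250,260:343]),(333,300),interpolation=2)
cv2.imwrite("pics/w4.png",np.hstack([a,np.vstack([b,c])]))
E
```

```text
(no output)
```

View pics/w4.png

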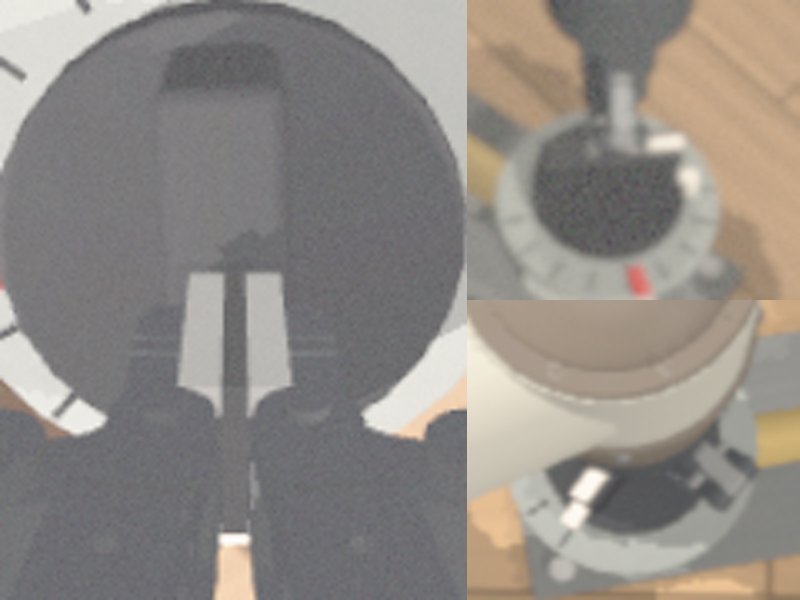

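The tips look to be just above the bar top and shut over it, about 17–20 mm behind the reported TCP. I'll open, go lower and close again while watching the force.

Emit:
play_rows(
  grip=[0, 0.5, 1, 1, 1, 1, 1, 1],
  dp=[
    [0, 0, 0],
    [0, 0, 0],
    [0, 0, 0],
    [0, 0, 0],
    [0, 0, 0.005],
    [0, 0, 0.005],
    [0, 0, 0.003],
    [0, 0, 0],
  ],
  turn=[0, 0, 0, 0, 0, 0, 0, 0],
)

```text
t: 4.45
tool_pos: [0.5903, 0.1055, 0.1316]
eef_rot: [2.971, -1.017, -0.003]
ft_force: [-0.2, -0.2, 0.0]
width: 0.997
grasp_force: 0.0
```

Emit:
play_rows(
  grip=[0.6, 0.2, -0.2, -0.4, -0.6, -0.8, -1, -1],
  dp=[
    [0, 0, 0],
    [0, 0, 0],
    [0, 0, 0],
    [0, 0, 0],
    [0, 0, 0],
    [0, 0, 0],
    [0, 0, 0],
    [0, 0, 0],
  ],
  turn=[0, 0, 0, 0, 0, 0, 0, 0],
)

```text
t: 5.12
tool_pos: [0.5915, 0.1062, 0.1334]
eef_rot: [-2.971, 1.017, -0.002]
ft_force: [-0.1, 1.3, 2.1]
width: 0.219
grasp_force: 60.7
```

Grasped: opening ≈ 19 mm, 60 N. Turning clockwise.

Emit:
play_rows(
  grip=[-1, -1, -1, -1, -1, -1, -1, -1],
  dp=[
    [0, 0, 0],
    [0, 0, 0],
    [0, 0, 0],
    [0, 0, 0],
    [0, 0, 0],
    [0, 0, 0],
    [0, 0, 0],
    [0, 0, 0],
  ],
  turn=[0.06, 0.1, 0.1, 0.1, 0.1, 0.1, 0.1, 0.1],
  force=80,
)

```text
t: 5.78
tool_pos: [0.5901, 0.1054, 0.1335]
eef_rot: [2.377, -2.051, -0.001]
ft_force: [-2.2, 0.6, 4.8]
width: 0.21
grasp_force: 82.2
```

Emit:
play_rows(
  grip=[-1, -1, -1, -1, -1, -1, -1, -1],
  dp=[
    [0, 0, 0],
    [0, 0, 0],
    [0, 0, 0],
    [0, 0, 0],
    [0, 0, 0],
    [0, 0, 0],
    [0, 0, 0],
    [0, 0, 0],
  ],
  turn=[0.1, 0.1, 0.1, 0.1, 0.06, 0, 0, 0],
)

```text
t: 6.45
tool_pos: [0.5892, 0.1055, 0.1335]
eef_rot: [1.851, -2.535, -0.002]
ft_force: [-5.7, 1.9, 6.8]
width: 0.207
grasp_force: 82.3
```

```bash
python3 - <<'E'
from h import *; import pickle
s=bot.read_state(); p=s["eef_rot"]; x=Ro.from_rotvec(p).as_matrix()[:,0]; print(s["tool_pos"],"bar bearing",np.degrees(np.arctan2(-x[1],-x[0])),s["ft_force"],s["moment"],s["width"])
V={}
for n in("wrist","scene","top"):
    m=bot.camera_model(n); im=bot.get_image(n); V[n]=(m,im)
    for nm,c in(("R",RED),("W",((0,0,190),(180,50,255)))):
        for i,a,ce in blobs(im,*c,5)[2]:
            q=plane(m,*ce,.111 if nm=="R" else .122,n=="wrist")
            if np.hypot(q[0]-.591,q[1]-.107)<.09: print(n,nm,a,ce.round(1),q[:2].round(4),"b",np.degrees(np.arctan2(q[1]-.107,q[0]-.591)).round(1))
w=V["wrist"][1]; sc=V["scene"][1]; tp=V["top"][1]
cv2.imwrite("pics/w5.png",np.hstack([w[100:400,120:520],cv2.resize(sc[160:235,295:348],(212,300),interpolation=2),cv2.resize(tp[175:250,260:306],(184,300),interpolation=2)]))
E
```

```text
[0.58917006 0.10545016 0.1334995 ] bar bearing 72.26962311127289 [-5.7318331   1.87123631  6.84115167] [ 0.50619064  1.70259428 -0.08241095] 0.2074751576692086
wrist W 2377 [400.  212.6] [0.5395 0.1073] b 179.6
wrist W 2091 [239.3 219.9] [0.6345 0.0817] b -30.2
wrist W 31 [291.3 278.1] [0.6173 0.1293] b 40.3
wrist W 15 [349.3 277.3] [0.5812 0.1403] b 106.4
wrist W 59 [384.7 282. ] [0.5597 0.1517] b 124.9
wrist W 765 [321.3 312.6] [0.6072 0.1619] b 73.6
scene R 14 [342.4 230.1] [0.6139 0.1595] b 66.4
scene W 16 [339.8 203.4] [0.5746 0.1069] b -179.5
scene W 9 [344.7 222.9] [0.6018 0.1531] b 76.9
scene W 20 [338.3 239. ] [0.6406 0.1742] b 53.6
```

View pics/w5.png

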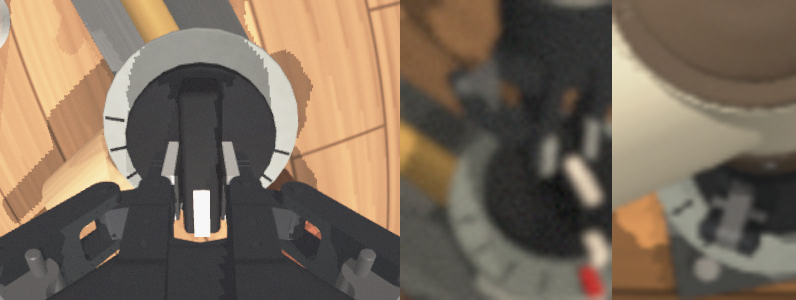

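The wrist view shows the bar held between the pads with its white line at (201,213) in the crop. In the scene crop the white pointer sits just short of the red tab, about 8° away, so I'll turn a little more.

Emit:
play_rows(
  grip=[-1, -1, -1, -1, -1, -1],
  dp=[
    [-0.001, -0.001, 0],
    [0, 0, 0],
    [0, 0, 0],
    [0, 0, 0],
    [0, 0, 0],
    [0, 0, 0],
  ],
  turn=[0.07, 0.07, 0, 0, 0, 0],
)

```text
t: 7.1
tool_pos: [0.5891, 0.1056, 0.1335]
eef_rot: [1.667, -2.655, -0.003]
ft_force: [-8.2, 1.3, 8.7]
width: 0.203
grasp_force: 82.6
```

```bash
cat > chk.py <<'E'
from h import *
s=bot.read_state(); p=s["eef_rot"]; x=Ro.from_rotvec(p).as_matrix()[:,0]; print(s["t"],s["tool_pos"],"bar bearing",np.degrees(np.arctan2(-x[1],-x[0])),s["ft_force"],s["moment"],s["width"])
for n in("wrist","scene"):
    m=bot.camera_model(n); im=bot.get_image(n); cv2.imwrite(f"pics/c_{n}.png",im)
    for nm,c in(("R",RED),("W",((0,0,190),(180,50,255)))):
        k,l,b=blobs(im,*c,5)
        for i,a,ce in b:
            q=plane(m,*ce,.111 if nm=="R" else .122,n=="wrist")
            r=cv2.minAreaRect(np.argwhere(l==i)[:,::-1].astype(np.float32))
            if np.hypot(q[0]-.591,q[1]-.107)<.09 and a<1200: print(n,nm,a,ce.round(1),q[:2].round(4),"b",np.degrees(np.arctan2(q[1]-.107,q[0]-.591)).round(1),np.round(r[1],1))
E
python3 chk.py
```

```text
7.1 [0.58905809 0.10562096 0.13346904] bar bearing 64.23775531367274 [-8.19845118  1.31006982  8.70630062] [ 0.36377101  2.64296109 -0.14559749] 0.20320565190024528
wrist W 8 [351.9 134.9] [0.5476 0.0595] b -132.4 [2. 2.]
wrist W 16 [357.  137.2] [0.5456 0.062 ] b -135.3 [4. 4.]
wrist W 35 [291.4 278.9] [0.6204 0.126 ] b 32.8 [9.9 5.2]
wrist W 18 [349.3 277.7] [0.5861 0.1416] b 98.0 [3.3 8. ]
wrist W 767 [321.9 312.9] [0.6145 0.1594] b 65.9 [46.5 16.5]
scene R 11 [342.4 230.5] [0.6145 0.1601] b 66.2 [3.8 2.2]
scene W 30 [338.7 204.8] [0.5791 0.1081] b 174.5 [10.8  2.9]
scene W 8 [341.5 222.1] [0.6059 0.147 ] b 69.6 [4.7 1.6]
scene W 21 [338.5 238.9] [0.6402 0.1743] b 53.8 [5. 4.]
```

Pointer and mark bearings agree: pointer about 64–68°, mark 66°. Step 1 has been held, so now I'll pull straight up.

Emit:
play_rows(
  grip=[-1, -1, -1, -1, -1, -1, -1, -1],
  dp=[
    [0, 0, 0],
    [0, 0, -0.003],
    [0, 0, -0.003],
    [0, 0, -0.003],
    [0, 0, -0.003],
    [0, 0, -0.003],
    [0, 0, -0.003],
    [0, 0, 0],
  ],
  turn=[0, 0, 0, 0, 0, 0, 0, 0],
)

```text
t: 7.87
tool_pos: [0.5891, 0.1056, 0.1493]
eef_rot: [1.666, -2.655, -0.004]
ft_force: [-6.9, 1.1, -2.2]
width: 0.201
grasp_force: 81.1
```

```bash
python3 chk.py
```

```text
7.8667 [0.58914181 0.10564883 0.14931396] bar bearing 64.21404020730219 [-6.85562445  1.10171072 -2.19123608] [ 0.2656189   2.22681927 -0.02580399] 0.2010767187340834
wrist W 1127 [240.1 218.3] [0.6359 0.0782] b -32.6 [105.3  22.7]
wrist W 35 [291.4 278.9] [0.6259 0.1335] b 37.2 [9.9 5.2]
wrist W 18 [349.4 277.7] [0.5885 0.1506] b 93.3 [3.5 8.6]
wrist W 786 [322.2 312. ] [0.6189 0.1693] b 65.9 [47. 16.]
wrist W 5 [345. 317.] [0.6054 0.1815] b 79.0 [4. 0.]
scene R 13 [342.2 230.1] [0.6141 0.1592] b 66.2 [4.7 2.2]
scene W 29 [339.2 201.6] [0.572  0.1022] b -165.8 [10.8  2.5]
scene W 17 [341.7 220. ] [0.6017 0.1431] b 73.5 [7.1 2.6]
scene W 19 [338.4 238.8] [0.6402 0.1739] b 53.7 [5. 4.]
```

Emit:
play_rows(
  grip=[-1, -1, -1, -1, -1, -1],
  dp=[
    [0, 0, -0.002],
    [0, 0, -0.002],
    [0, 0, -0.001],
    [0, 0, 0],
    [0, 0, 0],
    [0, 0, 0],
  ],
  turn=[0, 0, 0, 0, 0, 0],
)

```text
t: 8.47
tool_pos: [0.5891, 0.1057, 0.152]
eef_rot: [1.665, -2.654, -0.005]
ft_force: [-4.5, 0.6, -23.9]
width: 0.205
grasp_force: 78.6
```

```bash
python3 chk.py
```

```text
8.4667 [0.58905144 0.10572986 0.15198053] bar bearing 64.19055480004839 [ -4.51480325   0.58258709 -23.89831887] [ 0.09535631  1.45265022 -0.03088358] 0.20476145453224945
wrist W 1048 [240.3 215.5] [0.6356 0.0771] b -33.8 [99.6 21.8]
wrist W 36 [291.4 278.8] [0.6267 0.1348] b 37.9 [9.9 5.2]
wrist W 18 [349.4 277.7] [0.5888 0.1523] b 92.8 [6. 5.]
wrist W 774 [322. 312.] [0.6196 0.1711] b 65.9 [47. 16.]
wrist W 5 [345. 317.] [0.606  0.1835] b 78.9 [4. 0.]
scene R 13 [342. 230.] [0.6143 0.1587] b 65.7 [4. 2.]
scene W 30 [339.3 200.8] [0.5704 0.1007] b -163.1 [10.4  3.2]
scene W 9 [342.1 220.6] [0.602  0.1448] b 73.8 [3. 2.]
scene W 20 [338.5 239. ] [0.6404 0.1746] b 53.9 [3.1 7.2]
```

Stop reached (−24 N, +18.5 mm). Release and rise.

Emit:
play_rows(
  grip=[-0.4, 0, 0.4, 0.7, 1, 1, 1, 1],
  dp=[
    [0, 0, 0],
    [0, 0, 0],
    [0, 0, 0],
    [0, 0, 0],
    [0, 0, -0.01],
    [0, 0, -0.03],
    [0, 0, -0.04],
    [0, 0, -0.03],
  ],
  turn=[0, 0, 0, 0, 0, 0, 0, 0],
)

```text
t: 9.23
tool_pos: [0.5942, 0.1062, 0.2718]
eef_rot: [-1.668, 2.654, -0.006]
ft_force: [1.3, -0.5, 0.8]
width: 0.998
grasp_force: 0.0
```

```bash
python3 chk.py; python3 - <<'E'
from h import *
im=cv2.imread("pics/c_wrist.png"); sc=cv2.imread("pics/c_scene.png"); 
cv2.imwrite("pics/w6.png",np.hstack([im[:,120:520],cv2.resize(sc[135:260,240:365],(400,400),interpolation=2)]))
E
```

```text
9.2333 [0.59415791 0.10621451 0.27177442] bar bearing 64.30680142297277 [ 1.27598626 -0.47848633  0.76026886] [ 0.0117831  -0.1401439   0.01721685] 0.9980462869567702
wrist W 600 [373.8 162.1] [0.5362 0.1093] b 177.6 [59.6 15.9]
wrist W 264 [273.1 167.1] [0.6322 0.0692] b -42.6 [13. 28.]
wrist W 220 [273.8 194.1] [0.645 0.095] b -12.5 [30.3 10.5]
wrist W 253 [372.8 204.6] [0.5552 0.1509] b 129.2 [10.1 38.8]
wrist W 328 [326.5 226.1] [0.6102 0.1515] b 66.6 [32.  9.]
scene R 13 [342. 230.] [0.6143 0.1587] b 65.7 [4. 2.]
scene W 37 [339.5 201. ] [0.5704 0.1014] b -164.8 [11.1  3.3]
scene W 20 [341.6 219.4] [0.6007 0.1417] b 74.3 [7.1 2.8]
scene W 37 [338.5 239.1] [0.6405 0.1748] b 53.9 [ 4.2 10.6]
```

View pics/w6.png

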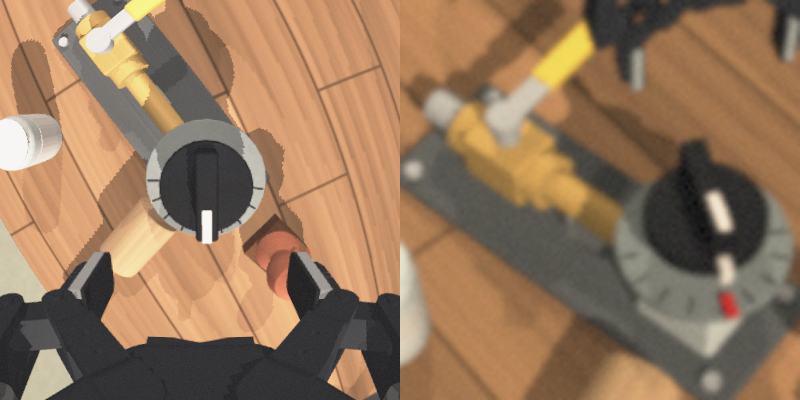

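The wrist crop shows the knob's white line at (207,226), covering the red tab. The scene crop shows the pointer (725,268) lined up with the tab (730,303). Now I'll measure the lever more precisely.

```bash
python3 - <<'E'
from h import *; import pickle
V=[(pickle.load(open("w1.pkl","rb")),cv2.imread("pics/w1.png"),True,(504,88)),(pickle.load(open("w2.pkl","rb")),cv2.imread("pics/w2.png"),True,(473,94)),(bot.camera_model("top"),cv2.imread("pics/top0.png"),False,(403,238)),(bot.camera_model("scene"),cv2.imread("pics/scene0.png"),False,(294,152))]
for m,im,f,p in V:
    k,l,b=blobs(im,(22,110,130),(34,255,255),15); i,a,ce=min(b,key=lambda q:np.hypot(*(q[2]-p)))
    pts=np.argwhere(l==i)[:,::-1].astype(np.float32); W=np.array([plane(m,*q,.101,f)[:2] for q in pts],np.float32)
    r=cv2.minAreaRect(W); print(a,ce.round(1),W.mean(0).round(4),np.round(r[1],3),[np.round(x,3).tolist() for x in cv2.boxPoints(r)])
m=V[2][0]; print("pivot top",plane(m,393.3,196,.105)); m=V[1][0]; print("pivot w2",plane(m,425,47,.105,True)); print("w1",plane(V[0][0],470,35,.105,True))
ms=V[3][0]
for b in(60,66,72): print(b,np.round(proj(ms,np.array([.591+.049*np.cos(np.radians(b)),.107+.049*np.sin(np.radians(b)),.14]),False),1))
E
```

```text
843 [503.9  88.7] [ 0.5462 -0.1039] [0.088 0.028] [[0.4950000047683716, -0.10100000351667404], [0.5009999871253967, -0.12800000607967377], [0.5870000123977661, -0.1080000028014183], [0.5809999704360962, -0.08100000023841858]]
362 [473.2  94. ] [ 0.5472 -0.1024] [0.089 0.026] [[0.4959999918937683, -0.10300000011920929], [0.5009999871253967, -0.12800000607967377], [0.5879999995231628, -0.1080000028014183], [0.5820000171661377, -0.08299999684095383]]
490 [403.  237.7] [ 0.5391 -0.1075] [0.088 0.026] [[0.49300000071525574, -0.10400000214576721], [0.49900001287460327, -0.1289999932050705], [0.5839999914169312, -0.10999999940395355], [0.5789999961853027, -0.08500000089406967]]
221 [294.1 149.9] [ 0.5424 -0.1064] [0.088 0.022] [[0.4959999918937683, -0.10599999874830246], [0.5009999871253967, -0.12700000405311584], [0.5870000123977661, -0.10700000077486038], [0.5820000171661377, -0.0860000029206276]]
pivot top [ 0.62606951 -0.08776093  0.105     ]
pivot w2 [ 0.62877973 -0.08500001  0.105     ]
w1 [ 0.62703948 -0.08006962  0.105     ]
60 [339.5 221.2]
66 [341.8 220.8]
72 [343.9 220.1]
```

Emit:
play_rows(
  grip=[0, -1, -1, -1, -1, -1, -1, -1],
  dp=[
    [0, 0, 0],
    [0, 0, 0],
    [0, 0, 0],
    [0, 0, 0],
    [0.03, 0.015, 0],
    [0.03, 0.015, 0],
    [0.03, 0.015, 0],
    [0.03, 0.015, 0],
  ],
  turn=[-0.11, -0.11, -0.11, -0.11, 0, 0, 0, 0],
)

```text
t: 10.0
tool_pos: [0.5315, -0.0142, 0.268]
eef_rot: [-2.21, 2.228, -0.005]
ft_force: [0.2, -0.6, 0.4]
width: 0.004
grasp_force: 0.0
```

Emit:
play_rows(
  grip=[-1, -1, -1, -1, -1, -1, -1, -1],
  dp=[
    [0.02, 0.006, 0.02],
    [0.021, 0.006, 0.03],
    [0, 0, 0.035],
    [0, 0, 0.035],
    [0, 0, 0.035],
    [0, 0, 0.03],
    [0, 0, 0.02],
    [0, 0, 0.005],
  ],
  turn=[0, 0, 0, 0, 0, 0, 0, 0],
)

```text
t: 10.67
tool_pos: [0.518, -0.0543, 0.054]
eef_rot: [2.209, -2.23, -0.002]
ft_force: [-0.7, 0.3, -0.7]
width: -0.0
grasp_force: 0.0
```

Emit:
play_rows(
  grip=[-1, -1, -1],
  dp=[
    [0.008, 0, 0],
    [0.008, 0, 0],
    [0, 0, 0],
  ],
  turn=[0, 0, 0],
)

```text
t: 10.92
tool_pos: [0.5205, -0.0711, 0.0581]
eef_rot: [-2.208, 2.23, -0.005]
ft_force: [-0.1, -0.6, -0.1]
width: -0.0
grasp_force: 0.0
```

Emit:
play_rows(
  grip=[-1, -1, -1, -1, -1, -1, -1, -1],
  dp=[
    [0.021, -0.004, 0],
    [0.021, -0.004, 0],
    [0.016, -0.008, 0],
    [0.016, -0.008, 0],
    [0.013, -0.013, 0],
    [0.012, -0.013, 0],
    [0.006, -0.012, 0],
    [0, 0, 0],
  ],
  turn=[0, 0, 0, 0, 0, 0, 0, 0],
)

```text
t: 11.58
tool_pos: [0.5821, -0.177, 0.0576]
eef_rot: [-2.208, 2.231, -0.005]
ft_force: [0.1, -0.5, 0.2]
width: 0.001
grasp_force: 0.0
```

Emit:
play_rows(
  grip=[-1, -1, -1, -1, -1],
  dp=[
    [0.006, -0.012, 0],
    [0.003, -0.012, 0],
    [0.002, -0.01, 0],
    [0, 0, 0],
    [0, 0, 0],
  ],
  turn=[0, 0, 0, 0, 0],
)

```text
t: 12.0
tool_pos: [0.614, -0.1868, 0.0569]
eef_rot: [-2.211, 2.23, -0.003]
ft_force: [-0.6, -1.1, -0.8]
width: 0.002
grasp_force: 0.0
```

```bash
cat > lev.py <<'E'
from h import *
m=bot.camera_model("scene"); im=bot.get_image("scene"); cv2.imwrite("pics/l_scene.png",im)
k,l,b=blobs(im,(22,110,130),(34,255,255),15)
for i,a,ce in b:
    W=np.array([plane(m,*q,.101,False)[:2] for q in np.argwhere(l==i)[:,::-1]],np.float32)
    d=W.mean(0)-[.629,-.086]; r=cv2.minAreaRect(W); vx,vy,*_=cv2.fitLine(W,cv2.DIST_L2,0,.001,.001).ravel()
    print(a,W.mean(0).round(4),np.degrees(np.arctan2(d[1],d[0])).round(1),np.degrees(np.arctan2(vy,vx)).round(1),np.round(r[1],3))
E
python3 lev.py
```

```text
165 [ 0.642 -0.173] -81.5 -80.6 [0.019 0.086]
```

Emit:
play_rows(
  grip=[-1, -1, -1, -1, -1],
  dp=[
    [0, -0.004, 0],
    [0, -0.004, 0],
    [0, -0.002, 0],
    [0, 0, 0],
    [0, 0, 0],
  ],
  turn=[0, 0, 0, 0, 0],
)

```text
t: 12.47
tool_pos: [0.6203, -0.1869, 0.0562]
eef_rot: [2.208, -2.228, -0.009]
ft_force: [-9.7, 1.2, 6.3]
width: -0.002
grasp_force: 4.1
```

```bash
python3 lev.py
```

```text
166 [ 0.6473 -0.1712] -77.9 -77.0 [0.019 0.086]
```

The lever is against its stop (−9.7 N, bearing about −78°). Back off and rise.

Emit:
play_rows(
  grip=[-1, -1, -1, -1, -1, -1, -1, -1],
  dp=[
    [0, 0.015, 0],
    [0, 0.025, 0],
    [0, 0.02, 0],
    [0, 0, -0.03],
    [0, 0, -0.04],
    [0, 0, -0.04],
    [0, 0.03, -0.03],
    [0, 0, 0],
  ],
  turn=[0, 0, 0, 0, 0, 0, 0, 0],
)

```text
t: 13.18
tool_pos: [0.5356, -0.1869, 0.2037]
eef_rot: [-2.206, 2.225, -0.018]
ft_force: [-0.6, -0.6, -0.2]
width: -0.0
grasp_force: 0.0
```

```bash
python3 lev.py; python3 chk.py; python3 - <<'E'
from h import *
sc=cv2.imread("pics/l_scene.png"); cv2.imwrite("pics/fin.png",cv2.resize(sc[120:345,190:440],(660,594),interpolation=2))
E
```

```text
207 [ 0.6464 -0.1748] -78.9 -79.7 [0.021 0.088]
13.2333 [ 0.53548927 -0.1864291   0.20040721] bar bearing 89.49027004652653 [ 0.31344369 -0.87359426  0.00874084] [ 0.01732425 -0.01646998  0.01892565] 0.0022312870199800903
scene R 13 [342. 230.] [0.6143 0.1587] b 65.7 [4. 2.]
scene W 37 [339.5 200.8] [0.57  0.101] b -164.0 [11.1  3.5]
scene W 16 [341.8 219.1] [0.6    0.1416] b 75.5 [6.3 2.7]
scene W 27 [338.4 239.2] [0.6408 0.1748] b 53.7 [3.9 9.2]
```

View pics/fin.png

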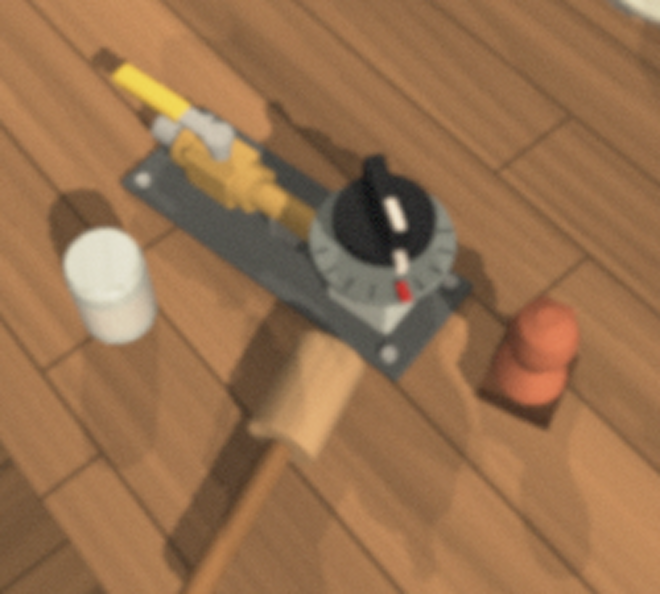

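The final view shows the lever in line with the pipe (from about (110,70) to (215,135)) and the raised knob's pointer (400,262) at the red tab (403,291). The tin, mallet and bust have not moved, and the arm is clear.

```bash
python3 -c "
from station import bot
print(bot.hand_in())"
```

```text
the job is handed in; nothing more can be done
None
```

The job is handed in, though no verdict came back: the pointer is at the red mark, the knob is pulled up to its stop, the valve lever was opened after that to its stop, and in the last picture the gripper is clear and the bust, tin and mallet look undisturbed.

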